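Close and bolt down a pipe-welding cradle

TASK

On the welding bench, lower the cradle's hinged cover gently onto its stop over the pipe. Then turn its three captive T-knob bolts clockwise all the way to their end stops: first the one on the flat top, then the two on the sloping front, in either order. Leave everything else on the bench where it is.

Things in the scene. Friction and masses are not known exactly. Their poses are not given: they have to be found in the camera images.
- cradle: cradle fixed to the bench: steel base plate 270 x 230 x 12 mm with a brown pipe (76 mm across, 290 mm long along y) lying in it, top of the pipe 106 mm above the bench. Origin on the bench, x away from the handle side towards the hinge side, z up. Base plate spans x -140..130, y -115..115 mm.
- cover (a joint): angle of the cover: 0 = down on its stop, grows as it opens (to 1.35); friction holds it at any angle (2 to 10 N at the handle move it). Bent aluminium sheet 200 mm wide, 6 mm thick: from the hinge a flat top 125 mm long, then a front flange 85 mm long that, closed, slopes down 0.61 rad (35 degrees) towards the handle side.
- cover_hinge (a point): on the hinge axis, middle of the cover's width, 112 mm above the bench and at x +85 mm in the cradle's frame. The axes are the cover's: y along the hinge axis, x and z equal to the cradle's when closed; opening turns the cover about +y, raising the handle.
- cover_handle (a point): middle of the cover's handle: round steel bar 14 mm thick, 84 mm long along y, held at y +-40 mm by two thin arms about 55 mm clear of the flange's edge. In the cover's frame at x -250, z -5 mm from the hinge, so when closed it is 107 mm above the bench, at x -165 mm in the cradle's frame. Axes as the cover's.
- bolt_top (a joint): bolt on the flat top of the cover, 65 mm from the hinge axis, mid width: 0 = loose end, 1.5 = hard end stop (tight); grows clockwise seen from outside (negative about the point's z); stays where left, turning takes about 0.15 N m. At 1.5 the T-bar lies square to the hinge axis.
- bolt_top_grip (a point): its T-knob; axis vertical when the cover is closed. Origin on the bolt's axis at grip height, 38 mm above its sheet; z along the axis, out of the sheet; x along the T-bar. Black T-bar 72 mm long, 16 mm thick, 22 to 48 mm above the sheet, on a 22 mm stem.
- bolt_left (a joint): bolt on the sloping flange, +y side (72 mm from the middle): 0 = loose end, 1.5 = hard end stop (tight); grows clockwise seen from outside (negative about the point's z); stays where left, turning takes about 0.15 N m. At 1.5 the T-bar lies square to the hinge axis.
- bolt_left_grip (a point): its T-knob; when the cover is closed its axis leans 35 degrees from vertical towards the handle side, so the tool must lean as much. Origin on the bolt's axis at grip height, 38 mm above its sheet; z along the axis, out of the sheet; x along the T-bar. Black T-bar 72 mm long, 16 mm thick, 22 to 48 mm above the sheet, on a 22 mm stem.
- bolt_right (a joint): bolt on the sloping flange, -y side (72 mm from the middle): 0 = loose end, 1.5 = hard end stop (tight); grows clockwise seen from outside (negative about the point's z); stays where left, turning takes about 0.15 N m. At 1.5 the T-bar lies square to the hinge axis.
- bolt_right_grip (a point): its T-knob; leans like bolt_left's. Origin on the bolt's axis at grip height, 38 mm above its sheet; z along the axis, out of the sheet; x along the T-bar. Black T-bar 72 mm long, 16 mm thick, 22 to 48 mm above the sheet, on a 22 mm stem.
- pipe_stub: bystander: upright brown pipe 60 mm across on a square 90 mm foot, 150 mm tall, loose beside the cradle. Origin under its foot.
- rod_tin: bystander: grey tin 72 mm across, 110 mm tall, loose beside the cradle. Origin under its base.
- wire_brush: bystander: wire brush with a wooden back, 200 mm long along its x, 32 mm wide, 38 mm high, lying loose on the bench on the handle side of the cradle, partly under the handle. Origin under its middle.

How it is judged:
By the outcome, as a careful person would: the job done as asked, in the order asked, and still so for the second after the job is handed in, with the robot touching nothing.
It also fails if it takes over 72 s, if anything falls off the work surface, if the arm or the gripper's body presses on something with over 40 N, if the wrist force passes 120 N, or if a joint passes its speed limit or range.

ROBOT

A 6-joint arm with a two-finger parallel gripper is mounted at the origin on the work surface. World frame = base frame: x ahead of the robot, y to its left, z up, the work surface at z = 0. Lengths are in m, angles in rad, forces in N, time in s.
With the tool pointing down it reaches from about 0.35 to 0.725 m from the base axis. Payload 4.3 kg.
Tool frame: the origin (TCP) lies on the centre line of the jaws, within the pads' length; the fingertips stand 17 mm ahead of it and the grasp point (between the pads) lies 2 mm behind it; z points along the fingers, y is the line along which they close (so a half turn about z gives the same grasp; the last joint's range is limited). The gripper opens to 85 mm and grips with 20 to 120 N. Pads are 22 mm wide; open, the fingers measure 114 mm over their backs; the gripper's body (76 mm by 85 mm) begins 54 mm behind the grasp point. The pads swing forward as they close: fully open they stand 13 mm farther back than shut.
Start: joints at [-1.419, 0.377, 0.081, 1.274, 0, 1.46], TCP at [0.149, -0.555, 0.248] pointing down, gripper open.
Joint ranges: [-2.72, 2.72], [-0.84, 1.66], [-1.02, 1.22], [-1.77, 2.12], [-1.37, 1.28], [-3.14, 3.14]. Speed limits (rad/s): [2.57, 2.57, 3.14, 3.14, 3.14, 3.14].

INTERFACE

Orientations are given as a rotation vector (axis times angle).
In Python, from bench import env, cam gives the robot as it stands (env), with the cameras (cam).
- The arm moves only by the shell command python3 nudge.py [OPENING], which reads ROWS from standard input. ROWS is a JSON list of rows, 1 to 12 of them, each of 6 numbers: dx, dy, dz in normalised numbers (1 is 0.25 m), then a rotation vector rx, ry, rz in fractions of the full range, 1 being 4 rad; each row shifts and turns the commanded pose from where the row before left it, along the tool's axes as they then stand; what a row does not reach is not made up. A row lasts 1/12 s, in which the tool goes at most 0.0417 m and 0.125 rad, less where a joint would pass 70% of its speed; a pose out of reach is approached as far as the arm can. OPENING is the finger opening in m, set as the command begins (- or left out keeps the last). The fingers move at their own pace and stop on an object; the grip force is fixed at half the most. Time passes only in rows, so rows that do not move let the fingers close. It prints the time, the measured TCP pose, the force, the opening and the grip force at its end. Shift and turn numbers lie between -1 and 1, and a call with a number outside is refused. Input that does not fit is refused with a message, and nothing moves.
- env.get_obs(): the state, without advancing time (a new reading comes with each control period).
- cam.grab_frame(name): name is "scene" or "top" or "wrist"; returns the picture (384x512x3 uint8, red, green, blue); there is no depth.
- cam.camera_model(name): a dict with "fx", "fy", "cx", "cy" (pixels), "dist_coeffs" ([k1, k2, p1, p2, k3] as OpenCV has them; the pictures are not rectified), "T" (4x4, takes a point from camera to world coordinates). Camera axes: x right, y up, looking along -z (the intrinsics and any distortion apply to the point x, -y, -z); pixel columns grow to the right and rows downward; lengths in m; the calibration is good to about 2 mm. A picture is of the moment at which its call begins: read the wrist's pose just before it. camera_model takes no time and is no camera call; for the wrist camera it gives the pose at the moment of the call.
- env.close_job(): hands the job in; it is judged then, once.
The state is a dict: "t": time; "qpos": joint angles; "qvel": joint speeds; "joint_efforts": joint torques, N m; "eef_pos": TCP position; "tool_rot": TCP orientation; "ft_force": force on the tool from outside, world axes, zero at the start; "wrist_torque": the same for the moment, N m; "opening": finger opening in m; "finger_force": force on a finger pad.
Only numpy, scipy, OpenCV 4.12 (cv2) and the standard library are available. Lean on these libraries where they do the work, as an engineer would, in place of code of your own. Each camera call takes 0.05 s, during which the arm holds its last target. There are 200 camera calls.

## Working session

There is one attempt and no reset: what is moved stays moved. The work goes in short steps, Python scripts to look and compute and a shell command to move; the robot and the scene stay as the last step left them, time stands still between calls to the robot, and variables do not carry over. Pictures are saved under pics/ and viewed, at most 10 in all, crops included, and the job is handed in when it is done.

```bash
ls; mkdir -p pics; python3 - <<'E'
from bench import env, cam
import cv2
for n in("scene","top"):
    im=cam.grab_frame(n); cv2.imwrite(f"pics/{n}0.png",cv2.resize(im[:,:,::-1],(800,600),interpolation=cv2.INTER_CUBIC))
    m=cam.camera_model(n); print(n,m)
print(env.get_obs())
E
```

```text
bench.py
nudge.py
pics
scene {'fx': 384.18403079317017, 'fy': 384.18403079317017, 'cx': 254.30006294009922, 'cy': 197.152038020733, 'dist_coeffs': array([-0.00033584,  0.        ,  0.        ,  0.        ,  0.        ]), 'T': array([[ 0.90066807, -0.28047564,  0.33185907,  0.93777929],
       [ 0.43408404,  0.54709308, -0.71572356, -0.66285173],
       [ 0.01918523,  0.78868408,  0.61449927,  0.74426912],
       [ 0.        ,  0.        ,  0.        ,  1.        ]])}
top {'fx': 360.26399341986274, 'fy': 360.26399341986274, 'cx': 255.50833453045882, 'cy': 189.14779466713287, 'dist_coeffs': array([-0.08478729,  0.        ,  0.        ,  0.        ,  0.        ]), 'T': array([[ 0.0054045 ,  0.99339895, -0.11458325,  0.49953875],
       [-0.99992844,  0.00414565, -0.01122181,  0.05680145],
       [-0.01067272,  0.1146357 ,  0.99335027,  1.13773282],
       [ 0.        ,  0.        ,  0.        ,  1.        ]])}
{'t': 0.1, 'qpos': array([-1.41928229e+00,  3.78002636e-01,  7.97387902e-02,  1.27440531e+00,
       -9.67307400e-06,  1.46050566e+00]), 'qvel': array([-0.00148617, -0.00142679,  0.00325849, -0.001494  , -0.00090403,
       -0.00043431]), 'joint_efforts': array([ 2.00445422e-03, -4.64692712e+01,  2.70583212e+01,  1.20325337e-02,
       -1.08276904e-04,  3.01546393e-06]), 'eef_pos': array([ 0.14874551, -0.55483671,  0.24743905]), 'tool_rot': array([-3.11285859e+00, -4.09824027e-01,  7.57777189e-05]), 'ft_force': array([ 0.02734563,  0.09350535, -0.45713342]), 'wrist_torque': array([0.04514319, 0.02280026, 0.03672366]), 'finger_force': 0.0, 'opening': 0.08530926938220511}
```

View pics/scene0.png

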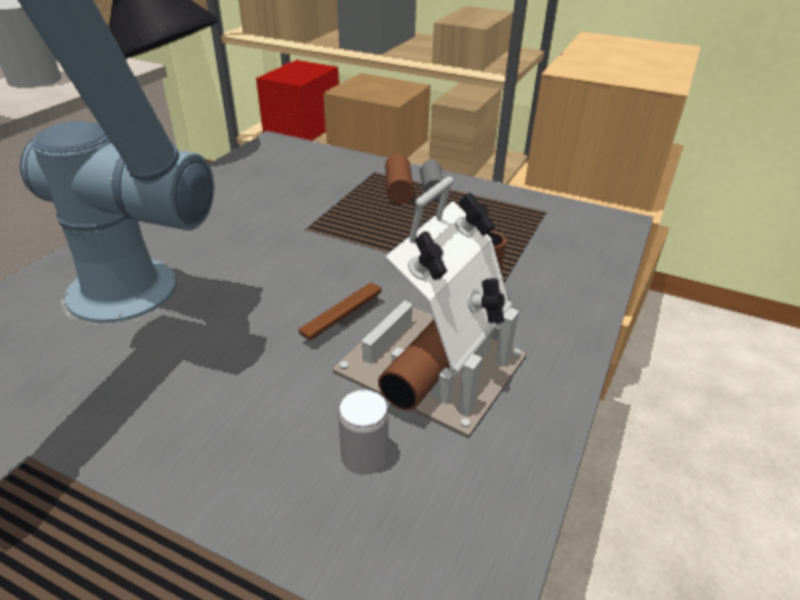

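View pics/top0.png

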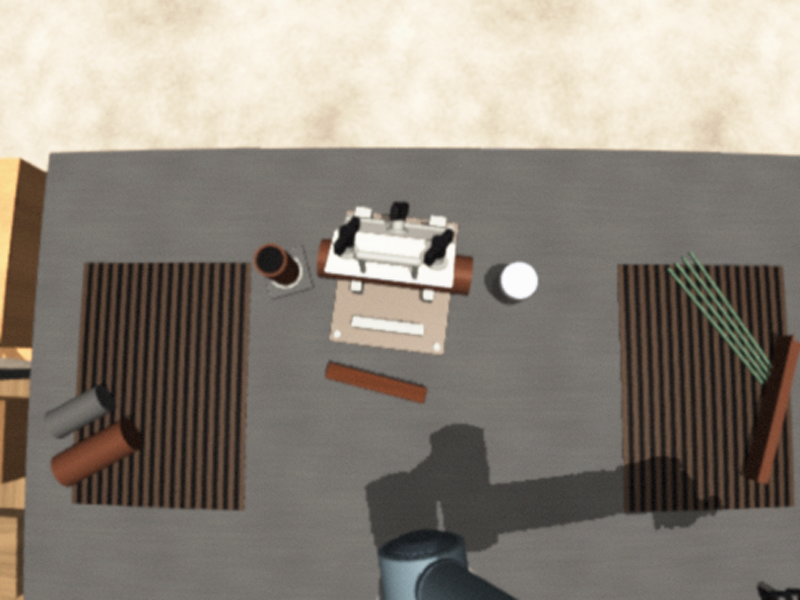

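The top view shows the cradle at about (400,280), the cover open wide with its handle to the robot side, the stub at (285,268), the tin at (518,281) and the brush at (375,382). Next I'll enlarge both for measurement.

```bash
python3 - <<'E'
import cv2
a=cv2.imread("pics/top0.png")[190:370,300:500]; cv2.imwrite("pics/topc.png",cv2.resize(a,None,fx=3.3,fy=3.3,interpolation=cv2.INTER_CUBIC))
a=cv2.imread("pics/scene0.png")[170:445,320:540]; cv2.imwrite("pics/scenec.png",cv2.resize(a,None,fx=2.18,fy=2.18,interpolation=cv2.INTER_CUBIC))
E
```

```text
(no output)
```

View pics/topc.png

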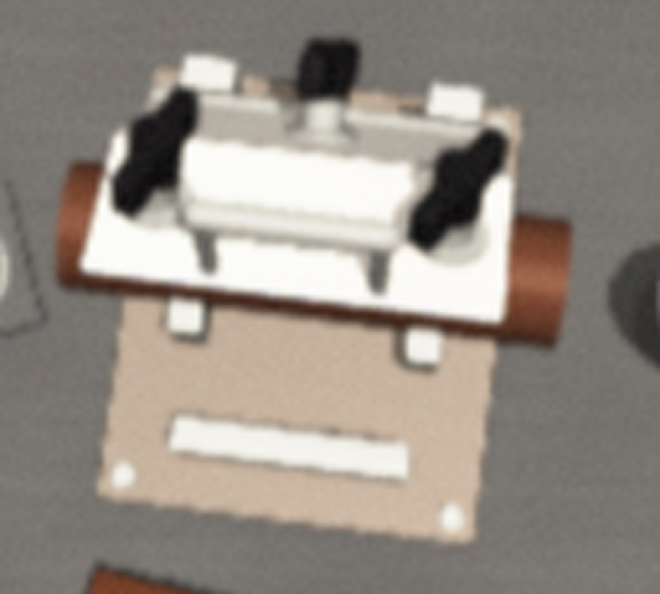

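View pics/scenec.png

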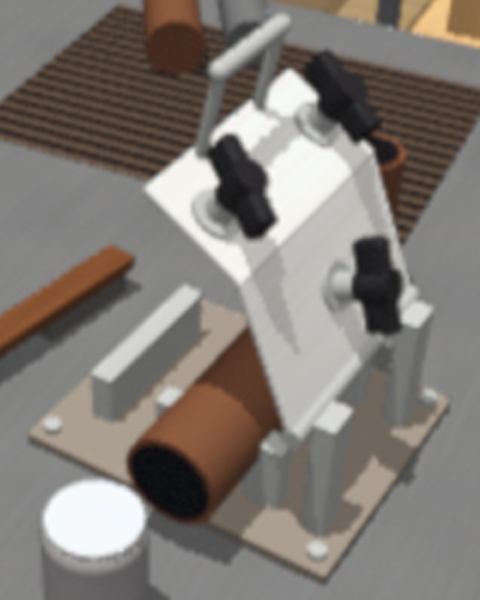

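Read off: plate corners in topc (97,496), (470,543), (522,107), (155,68). Handle bar ends are at (190,213) and (405,238) in topc, and (217,70) and (283,20) in scenec. Knob ends are in both crops. I'll fit the cradle pose, cover angle and bolt angles.

```bash
cat > fit.py <<'E'
import numpy as np, cv2
from scipy.spatial.transform import Rotation as R
from scipy.optimize import least_squares
def proj(m,P):
    T=m["T"]; p=(np.atleast_2d(P)-T[:3,3])@T[:3,:3]; p=p*[1,-1,-1]
    K=np.array([[m["fx"],0,m["cx"]],[0,m["fy"],m["cy"]],[0,0,1.]])
    return cv2.projectPoints(p,np.zeros(3),np.zeros(3),K,np.array(m["dist_coeffs"]))[0][:,0]
def cradle(X): # x,y,yaw -> R,t
    return R.from_euler('z',X[2]),np.array([X[0],X[1],0])
def cover(X,th):
    Rc,t=cradle(X); return Rc*R.from_euler('y',th), Rc.apply([.085,0,.112])+t
def bolt(X,th,which,q,s=None,zo=.003):
    Rv,h=cover(X,th)
    if which=='top': Rb,o=Rv,np.array([-.065,0,zo])
    else:
        Rf=R.from_euler('y',-.61); y=.072 if which=='left' else -.072
        o=np.array([-.125,y,zo])+Rf.apply([-s,0,0]); Rb=Rv*Rf
    n=Rb.apply([0,0,1]); return h+Rv.apply(o)+.038*n, Rb*R.from_euler('z',1.5-q)
E
cat > run1.py <<'E'
from fit import *
from bench import env, cam
mt,ms=cam.camera_model("top"),cam.camera_model("scene")
ct=lambda p:((np.array(p,float)+.5)/3.3+[300,190])/1.5625-.5
cs=lambda p:((np.array(p,float)+.5)/2.18+[320,170])/1.5625-.5
plate=[((-.14,.115),(97,496),None),((-.14,-.115),(470,543),(28,437)),((.13,-.115),(522,107),(325,578)),((.13,.115),(155,68),(448,407))]
cov=[((-.125,-.1,.003),None,(242,282)),((-.1946,-.1,-.046),(505,320),(148,187)),((-.1946,.1,-.046),(83,270),None),((-.25,.042,-.005),(190,213),(283,20)),((-.25,-.042,-.005),(405,238),(217,70))]
kn={'left':[((180,95),(125,208)),((322,62),(365,130))],'right':[((490,138),(425,240)),((225,145),(262,225))],'top':[((335,48),(320,90)),((372,245),(382,325))]}
def res(X,full=False):
    r=[];w=[]
    def add(nm,P,a,b):
        for m,c,p in((mt,ct,a),(ms,cs,b)):
            if p is not None: r.append(proj(m,P)[0]-c(p)); w.append(nm)
    Rc,t=cradle(X); Rv,h=cover(X,X[3])
    for xy,a,b in plate: add('plate',Rc.apply([*xy,.012])+t,a,b)
    for p,a,b in cov: add('cov%s'%(p,),Rv.apply(p)+h,a,b)
    for i,k in enumerate(kn):
        o,Rb=bolt(X,X[3],k,X[4+i],X[7])
        for j in(0,1):   # order of ends
            add(k,o+Rb.apply([(.036 if j==0 else -.036),0,-.003]),kn[k][0][j],kn[k][1][j])
    if full:
        for n,v in zip(w,r): print(n,v.round(1))
    return np.concatenate(r)
best=None
for q in np.ndindex(2,2,2):
    s=least_squares(res,[.55,.07,-.1,1.1,q[0]*1.5,q[1]*1.5,q[2]*1.5,.043],loss='soft_l1')
    if best is None or s.cost<best.cost: best=s
print(best.cost,best.x.round(4)); res(best.x,True)
np.save("X.npy",best.x)
o=lambda z:None
def onplane(m,px,z):
    return least_squares(lambda p:proj(m,[p[0],p[1],z])[0]-px,[.5,.1]).x.round(3)
f=lambda u,v:((np.array([u,v])+.5)/1.5625-.5)
for n,u,v,z in(("stub top",272,260,.15),("tin top",518,281,.11),("brush a",327,371,.035),("brush b",426,394,.035)): print(n,onplane(mt,f(u,v),z))
E
python3 run1.py
```

```text
148.23573725612493 [ 0.6641  0.0808 -0.114   1.171  -2.1277 -1.1285 -1.7701  0.0428]
plate [-0.3  0.6]
plate [0.5 0.3]
plate [-1.2 -1.3]
plate [-0.3  0.5]
plate [-0.4 -0.6]
plate [-0.3 -0.1]
plate [ 0.1 -3. ]
cov(-0.125, -0.1, 0.003) [-0.5  0.4]
cov(-0.1946, -0.1, -0.046) [-0.4 -2.4]
cov(-0.1946, -0.1, -0.046) [0.1 1.4]
cov(-0.1946, 0.1, -0.046) [-0.3 -2.3]
cov(-0.25, 0.042, -0.005) [ 1.1 -0.2]
cov(-0.25, 0.042, -0.005) [-0.7  1.3]
cov(-0.25, -0.042, -0.005) [-3.5 -0.7]
cov(-0.25, -0.042, -0.005) [0.5 0.7]
left [-0.3 20.8]
left [-6.7  4.3]
left [  1.  -21.2]
left [ 5. -3.]
right [-14.6  17.6]
right [-0.9 -0.7]
right [ 14.2 -19.1]
right [0.4 3.1]
top [-0.7  6.1]
top [-3.5 -0.1]
top [ 0.3 -6. ]
top [2.5 0.1]
stub top [0.677 0.297]
tin top [ 0.647 -0.15 ]
brush a [0.479 0.21 ]
brush b [0.435 0.017]
```

```bash
sed -i 's/((322,62),(365,130))/((365,130),(322,62))/; s/((225,145),(262,225))/((262,225),(225,145))/; s/((372,245),(382,325))/((382,325),(372,245))/' run1.py; cat >> run1.py <<'E'
X=best.x
for th in (X[3],.9,.6,.3,0):
    Rv,h=cover(X,th); print(round(th,2),'handle',Rv.apply([-.25,0,-.005])+h)
for k in kn: 
    o,Rb=bolt(X,0,k,1.5,X[7]); print(k,o.round(4),Rb.as_matrix()[:,2].round(3),Rb.as_matrix()[:,0].round(3))
E
python3 run1.py|grep -v -e plate -e cov
```

```text
30.42215159835093 [ 0.665   0.0807 -0.1162  1.1637  1.7099  1.904   1.5419  0.0444]
left [0.2 1.4]
left [1.3 1.7]
left [-0.1 -0.6]
left [-3.7 -0.8]
right [0.2 0.7]
right [1.  2.5]
right [-0.6 -0.7]
right [-3.  -0.8]
top [-0.3  2.2]
top [1.6 1.6]
top [-0.1 -2.4]
top [-2.4 -1.3]
stub top [0.677 0.297]
tin top [ 0.647 -0.15 ]
brush a [0.479 0.21 ]
brush b [0.435 0.017]
1.16 handle [0.64651221 0.08284394 0.33958939]
0.9 handle [0.59114524 0.08930546 0.30472368]
0.6 handle [0.54164321 0.09508252 0.24903394]
0.3 handle [0.51069862 0.09869387 0.18110337]
0 handle [0.50107565 0.0998169  0.107     ]
left [0.5758 0.1636 0.1207] [-0.569  0.066  0.82 ] [ 0.814 -0.095  0.573]
right [0.5591 0.0206 0.1207] [-0.569  0.066  0.82 ] [ 0.814 -0.095  0.573]
top [0.6848 0.0784 0.153 ] [ 0. -0.  1.] [ 0.993 -0.116 -0.   ]
```

```bash
cat > go.py <<'E'
from fit import *
from bench import env, cam
X=np.load("X.npy")
def pose(a,c):
    a=np.array(a)/np.linalg.norm(a); c=np.array(c)-np.dot(c,a)*a; c/=np.linalg.norm(c)
    return R.from_matrix(np.c_[np.cross(c,a),c,a])
def to(p,Rt=None,lab=''):
    o=env.get_obs(); Rn=R.from_rotvec(o["tool_rot"])
    print(lab,'now',o["eef_pos"].round(4),'tool d',Rn.inv().apply(np.array(p)-o["eef_pos"]).round(4),'rot',None if Rt is None else (Rn.inv()*Rt).as_rotvec().round(3),
     'd in target axes',None if Rt is None else Rt.inv().apply(np.array(p)-o["eef_pos"]).round(4),'q',o["qpos"].round(2))
def handle(th):
    Rv,h=cover(X,th); return Rv.apply([-.25,0,-.005])+h
cx=cradle(X)[0].apply([1,0,0]); cy=cradle(X)[0].apply([0,1,0]); down=np.array([0,0,-1.])
E
python3 run1.py >/dev/null; python3 - <<'E'
from go import *
to(handle(X[3])+[0,0,.08],pose(down,cx))
E
```

```text
now [ 0.1487 -0.5548  0.2474] tool d [ 0.6459 -0.4874 -0.1711] rot [-2.000e-03 -1.000e-03 -1.193e+00] d in target axes [ 0.6911  0.4205 -0.1722] q [-1.42  0.38  0.08  1.27 -0.    1.46]
```

Careful with the scale: shifts go in shares of 0.25 m and turns go in shares of 4 rad. That gives: 0.0269 m is 0.1076, -0.0203 m is -0.0812.

```bash
echo '[[0.1076, -0.0812, -0.0284, 0, 0, 0], [0.1076, -0.0812, -0.0284, 0, 0, 0], [0.1076, -0.0812, -0.0284, 0, 0, 0], [0.1076, -0.0812, -0.0284, 0, 0, 0], [0.1076, -0.0812, -0.0284, 0, 0, 0], [0.1076, -0.0812, -0.0284, 0, 0, 0], [0.1076, -0.0812, -0.0284, 0, 0, 0], [0.1076, -0.0812, -0.0284, 0, 0, 0], [0.1076, -0.0812, -0.0284, 0, 0, 0], [0.1076, -0.0812, -0.0284, 0, 0, 0], [0.1076, -0.0812, -0.0284, 0, 0, 0], [0.1076, -0.0812, -0.0284, 0, 0, 0]]' | python3 nudge.py 0.06
echo '[[0.1076, -0.0812, -0.0284, 0, 0, 0], [0.1076, -0.0812, -0.0284, 0, 0, 0], [0.1076, -0.0812, -0.0284, 0, 0, 0], [0.1076, -0.0812, -0.0284, 0, 0, 0], [0.1076, -0.0812, -0.0284, 0, 0, 0], [0.1076, -0.0812, -0.0284, 0, 0, 0], [0.1076, -0.0812, -0.0284, 0, 0, 0], [0.1076, -0.0812, -0.0284, 0, 0, 0], [0.1076, -0.0812, -0.0284, 0, 0, 0], [0.1076, -0.0812, -0.0284, 0, 0, 0], [0.1076, -0.0812, -0.0284, 0, 0, 0], [0.1076, -0.0812, -0.0284, 0, 0, 0]]' | python3 nudge.py
echo '[[0, 0, 0, 0, 0, -0.0298], [0, 0, 0, 0, 0, -0.0298], [0, 0, 0, 0, 0, -0.0298], [0, 0, 0, 0, 0, -0.0298], [0, 0, 0, 0, 0, -0.0298], [0, 0, 0, 0, 0, -0.0298], [0, 0, 0, 0, 0, -0.0298], [0, 0, 0, 0, 0, -0.0298], [0, 0, 0, 0, 0, -0.0298], [0, 0, 0, 0, 0, -0.0298], [0, 0, 0, 0, 0, 0], [0, 0, 0, 0, 0, 0]]' | python3 nudge.py
python3 - <<'E'
from go import *
to(handle(X[3])+[0,0,-.002],pose(down,cx))
E
```

```text
t: 1.1
eef_pos: [0.3981, -0.2349, 0.3336]
tool_rot: [-3.114, -0.41, 0.001]
ft_force: [0.2, -1.3, 1.2]
opening: 0.0601
finger_force: 0.0
t: 2.1
eef_pos: [0.6431, 0.0785, 0.4176]
tool_rot: [-3.114, -0.412, -0.0]
ft_force: [1.5, -1.3, 0.8]
opening: 0.0599
finger_force: 0.0
t: 3.1
eef_pos: [0.6426, 0.0762, 0.4173]
tool_rot: [-2.349, -2.085, 0.001]
ft_force: [0.1, 0.6, -0.4]
opening: 0.06
finger_force: 0.0
 now [0.6426 0.0762 0.4173] tool d [0.0071 0.0032 0.0797] rot [-0.001  0.    -0.003] d in target axes [0.0071 0.0032 0.0797] q [ 0.02  0.67  1.01  1.92 -0.    1.71]
```

In the tool's units: 0.02 m is 0.08, 0.01 m is 0.04.

```bash
echo '[[0.0284, 0.0128, 0.04, 0, 0, 0], [0, 0, 0.08, 0, 0, 0], [0, 0, 0.08, 0, 0, 0], [0, 0, 0.08, 0, 0, 0], [0, 0, 0.04, 0, 0, 0], [0, 0, 0, 0, 0, 0]]' | python3 nudge.py
python3 - <<'E'
from go import *
im=cam.grab_frame("scene")[60:260,180:400]
cv2.imwrite("pics/s1.png",cv2.resize(im[:,:,::-1],None,fx=3,fy=3,interpolation=cv2.INTER_CUBIC))
E
```

```text
t: 3.6
eef_pos: [0.6451, 0.0829, 0.3346]
tool_rot: [-2.346, -2.084, 0.007]
ft_force: [0.3, -0.1, -1.3]
opening: 0.0599
finger_force: 0.0
```

View pics/s1.png

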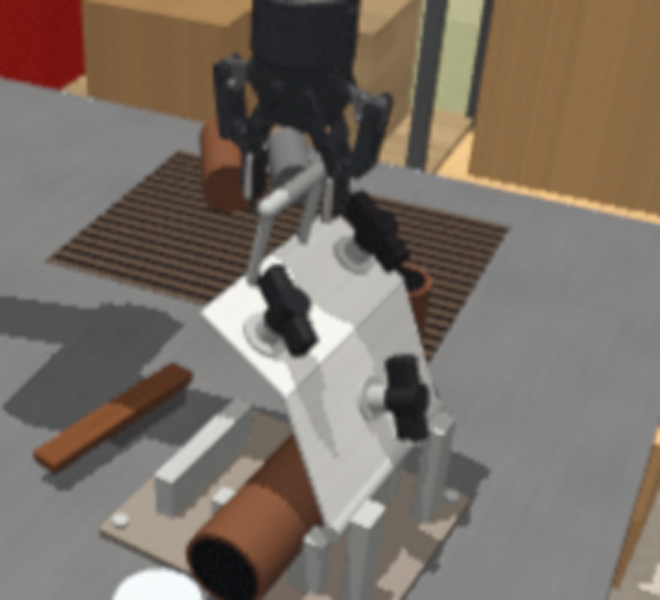

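The open fingers straddle the handle bar, which sits at about (300,185) in the crop. I'll close on it.

```bash
echo '[[0, 0, 0, 0, 0, 0], [0, 0, 0, 0, 0, 0], [0, 0, 0, 0, 0, 0], [0, 0, 0, 0, 0, 0], [0, 0, 0, 0, 0, 0], [0, 0, 0, 0, 0, 0]]' | python3 nudge.py 0
python3 - <<'E'
from go import *
o=env.get_obs(); R0=R.from_rotvec(o["tool_rot"]); print(o["eef_pos"].round(4),handle(X[3]).round(4), o["ft_force"])
g=o["eef_pos"]-R0.apply([0,0,.002])
Rv,h=cover(X,0); v=Rv.inv().apply(g-h); th0=np.arctan2(-.005*-1,-.25*-1)*0
ang=np.arctan2(v[2],-v[0]); a0=np.arctan2(-.005,.25); th0=ang-a0; print('th',th0,'r',np.hypot(v[0],v[2]))
ths=np.concatenate([np.linspace(th0,.15,25),np.linspace(.15,0,11)[1:]])
P=np.array([handle(t) for t in ths]); d=R0.inv().apply(np.diff(P,axis=0))
for t,r in zip(ths[1:],d): print(round(t,3),r.round(4))
E
```

```text
t: 4.15
eef_pos: [0.6469, 0.0829, 0.3389]
tool_rot: [2.346, 2.088, 0.002]
ft_force: [-0.2, -0.2, 5.8]
opening: 0.0122
finger_force: 58.7
[0.6469 0.0829 0.3389] [0.6465 0.0828 0.3396] [-0.15799127 -0.17559497  5.80301293]
th 1.1671717851327164 r 0.2511461849907838
1.125 [-0.     -0.0096  0.0045]
1.082 [-0.     -0.0094  0.0049]
1.04 [-0.     -0.0092  0.0053]
0.998 [-0.     -0.0089  0.0057]
0.955 [-0.     -0.0087  0.0061]
0.913 [-0.     -0.0084  0.0065]
0.87 [-0.     -0.0081  0.0068]
0.828 [-0.     -0.0078  0.0071]
0.786 [-0.     -0.0075  0.0075]
0.743 [-0.     -0.0072  0.0078]
0.701 [-0.     -0.0069  0.0081]
0.659 [-0.     -0.0065  0.0084]
0.616 [-0.     -0.0062  0.0086]
0.574 [-0.     -0.0058  0.0089]
0.531 [-0.     -0.0054  0.0091]
0.489 [-0.     -0.005   0.0093]
0.447 [-0.     -0.0046  0.0095]
0.404 [-0.     -0.0042  0.0097]
0.362 [-0.     -0.0038  0.0099]
0.32 [-0.     -0.0034  0.0101]
0.277 [-0.     -0.0029  0.0102]
0.235 [-0.     -0.0025  0.0103]
0.192 [-0.     -0.0021  0.0104]
0.15 [-0.     -0.0016  0.0105]
0.135 [-0.     -0.0005  0.0037]
0.12 [-0.     -0.0004  0.0037]
0.105 [-0.     -0.0004  0.0037]
0.09 [-0.     -0.0003  0.0037]
0.075 [-0.     -0.0002  0.0037]
0.06 [-0.     -0.0002  0.0037]
0.045 [-0.     -0.0001  0.0037]
0.03 [-0.     -0.0001  0.0038]
0.015 [-0.     -0.      0.0038]
0.0 [-0.      0.      0.0038]
```

In the tool's units: -0.0096 m is -0.0384, -0.0094 m is -0.0376.

```bash
echo '[[0, -0.0384, 0.018, 0, 0, 0], [0, -0.0376, 0.0196, 0, 0, 0], [0, -0.0368, 0.0212, 0, 0, 0], [0, -0.0356, 0.0228, 0, 0, 0], [0, -0.0348, 0.0244, 0, 0, 0], [0, -0.0336, 0.026, 0, 0, 0], [0, -0.0324, 0.0272, 0, 0, 0], [0, -0.0312, 0.0284, 0, 0, 0], [0, -0.03, 0.03, 0, 0, 0], [0, -0.0288, 0.0312, 0, 0, 0], [0, -0.0276, 0.0324, 0, 0, 0], [0, -0.026, 0.0336, 0, 0, 0]]' | python3 nudge.py
echo '[[0, -0.0248, 0.0344, 0, 0, 0], [0, -0.0232, 0.0356, 0, 0, 0], [0, -0.0216, 0.0364, 0, 0, 0], [0, -0.02, 0.0372, 0, 0, 0], [0, -0.0184, 0.038, 0, 0, 0], [0, -0.0168, 0.0388, 0, 0, 0], [0, -0.0152, 0.0396, 0, 0, 0], [0, -0.0136, 0.0404, 0, 0, 0], [0, -0.0116, 0.0408, 0, 0, 0], [0, -0.01, 0.0412, 0, 0, 0], [0, 0, 0, 0, 0, 0]]' | python3 nudge.py
python3 - <<'E'
from go import *
o=env.get_obs(); R0=R.from_rotvec(o["tool_rot"])
g=o["eef_pos"]-R0.apply([0,0,.002])
Rv,h=cover(X,0); v=Rv.inv().apply(g-h); print('th',np.arctan2(v[2],-v[0])+.02,'r',np.hypot(v[0],v[2]))
to(handle(.1)+[0,0,-.002],pose(down,cx)); to(handle(0)+[0,0,-.002],pose(down,cx))
E
```

```text
t: 5.15
eef_pos: [0.5518, 0.0943, 0.2603]
tool_rot: [2.343, 2.085, 0.009]
ft_force: [5.0, -0.1, 0.4]
opening: 0.0123
finger_force: 63.2
t: 6.07
eef_pos: [0.5076, 0.0995, 0.1628]
tool_rot: [2.345, 2.087, 0.006]
ft_force: [7.9, 1.9, -9.8]
opening: 0.012
finger_force: 66.9
th 0.2334380484885926 r 0.24912848878753435
 now [0.5076 0.0995 0.1628] tool d [-0.0005 -0.0059  0.0328] rot [ 0.004 -0.001  0.   ] d in target axes [-0.0005 -0.0058  0.0328] q [ 0.07  0.3  -0.26  1.01  0.    1.76]
 now [0.5076 0.0995 0.1628] tool d [-0.0005 -0.0068  0.0577] rot [ 0.004 -0.001  0.   ] d in target axes [-0.0005 -0.0065  0.0578] q [ 0.07  0.3  -0.26  1.01  0.    1.76]
```

In the tool's units: 0.006 m is 0.024, 0.004 m is 0.016.

```bash
echo '[[0, -0.004, 0.024, 0, 0, 0], [0, -0.004, 0.024, 0, 0, 0], [0, -0.004, 0.024, 0, 0, 0], [0, -0.004, 0.024, 0, 0, 0], [0, -0.004, 0.024, 0, 0, 0], [0, -0.002, 0.016, 0, 0, 0], [0, -0.002, 0.016, 0, 0, 0], [0, 0, 0.012, 0, 0, 0], [0, 0, 0.012, 0, 0, 0], [0, 0, 0.012, 0, 0, 0], [0, 0, 0.008, 0, 0, 0]]' | python3 nudge.py
echo '[[0, 0, 0.008, 0, 0, 0], [0, 0, 0.008, 0, 0, 0], [0, 0, 0.008, 0, 0, 0], [0, 0, 0.004, 0, 0, 0]]' | python3 nudge.py
echo '[[0, 0, 0.004, 0, 0, 0], [0, 0, 0.004, 0, 0, 0], [0, 0, 0, 0, 0, 0]]' | python3 nudge.py
```

```text
t: 6.98
eef_pos: [0.5014, 0.1002, 0.1147]
tool_rot: [2.345, 2.088, 0.005]
ft_force: [4.6, 1.8, 3.4]
opening: 0.0122
finger_force: 66.3
t: 7.32
eef_pos: [0.5013, 0.1003, 0.1079]
tool_rot: [2.345, 2.088, 0.005]
ft_force: [4.8, 1.6, 3.6]
opening: 0.0121
finger_force: 66.4
t: 7.57
eef_pos: [0.5013, 0.1002, 0.106]
tool_rot: [2.345, 2.088, 0.005]
ft_force: [5.5, 2.7, 2.8]
opening: 0.0119
finger_force: 66.2
```

In the tool's units: 0.001 m is 0.004, 0.0005 m is 0.002.

```bash
echo '[[0, 0, 0.004, 0, 0, 0], [0, 0, 0.002, 0, 0, 0], [0, 0, 0, 0, 0, 0]]' | python3 nudge.py; echo '[[0, 0, 0.0028, 0, 0, 0], [0, 0, 0.002, 0, 0, 0], [0, 0, 0, 0, 0, 0]]' | python3 nudge.py; echo '[[0, 0, 0.0028, 0, 0, 0], [0, 0, 0.002, 0, 0, 0], [0, 0, 0, 0, 0, 0]]' | python3 nudge.py
```

```text
t: 7.82
eef_pos: [0.5013, 0.1002, 0.1046]
tool_rot: [2.345, 2.088, 0.005]
ft_force: [5.5, 1.8, 3.8]
opening: 0.012
finger_force: 66.3
t: 8.07
eef_pos: [0.5013, 0.1003, 0.1034]
tool_rot: [2.345, 2.088, 0.005]
ft_force: [5.2, 2.0, 3.5]
opening: 0.012
finger_force: 66.3
t: 8.32
eef_pos: [0.5012, 0.1002, 0.1018]
tool_rot: [2.345, 2.088, 0.004]
ft_force: [7.9, 1.6, 1.3]
opening: 0.0123
finger_force: 67.0
```

In the tool's units: 0.0007 m is 0.0028, 0.0005 m is 0.002.

```bash
echo '[[0, 0, 0.0028, 0, 0, 0], [0, 0, 0.002, 0, 0, 0], [0, 0, 0, 0, 0, 0]]' | python3 nudge.py; echo '[[0, 0, 0.0028, 0, 0, 0], [0, 0, 0.002, 0, 0, 0], [0, 0, 0, 0, 0, 0]]' | python3 nudge.py;  python3 - <<'E'
from go import *
for n,c in (("top",(slice(115,245),slice(190,330))),("scene",(slice(110,290),slice(190,350)))):
    im=cam.grab_frame(n); cv2.imwrite(f"pics/{n}2full.png",im[:,:,::-1])
    a=cv2.resize(im[c][:,:,::-1],(int(im[c].shape[1]*580/im[c].shape[0]),580),interpolation=cv2.INTER_CUBIC)
    m=cam.camera_model(n); k=580/im[c].shape[0]
    if n=="scene":
        # predicted cover corners for th=0 (green), .03 (red)
        for th,col in((0,(0,255,0)),(.03,(0,0,255))):
            Rv,h=cover(X,th)
            for p in [(-.125,-.1,.003),(-.1946,-.1,-.046),(-.1946,.1,-.046),(0,-.1,.003),(-.125,.1,.003)]:
                u=proj(m,Rv.apply(p)+h)[0]; cv2.circle(a,tuple(int(x) for x in ((u-[c[1].start,c[0].start]+.5)*k)),3,col,1)
        cv2.imwrite("pics/s2.png",a)
E
```

```text
t: 8.57
eef_pos: [0.5012, 0.1002, 0.1016]
tool_rot: [2.345, 2.088, 0.005]
ft_force: [3.9, 1.2, 9.6]
opening: 0.0122
finger_force: 68.0
t: 8.82
eef_pos: [0.5013, 0.1002, 0.1015]
tool_rot: [2.345, 2.087, 0.006]
ft_force: [0.8, 0.6, 18.3]
opening: 0.0118
finger_force: 68.8
```

View pics/s2.png

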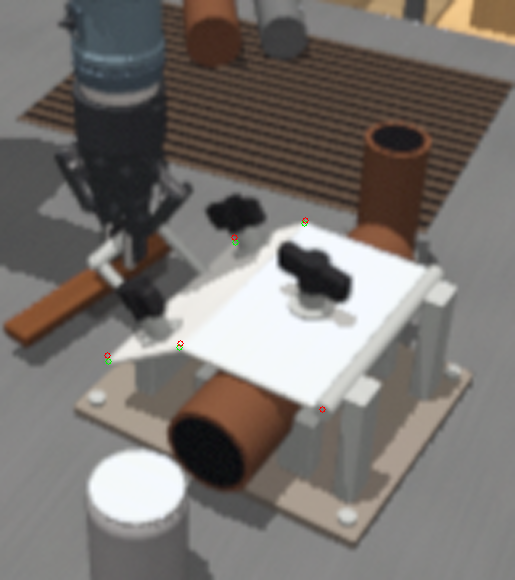

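The cover rests on its stop: TCP z stopped falling, force rose to 18 N, and the drawn corners for angle 0 lie on the sheet corners (108,358), (180,346). I'll release, lift and look at the knobs.

In the tool's units: -0.001 m is -0.004.

```bash
echo '[[0, 0, -0.004, 0, 0, 0], [0, 0, 0, 0, 0, 0], [0, 0, 0, 0, 0, 0], [0, 0, 0, 0, 0, 0], [0, 0, 0, 0, 0, 0]]' | python3 nudge.py 0.06;  echo '[[0, 0, -0.08, 0, 0, 0], [0, 0, -0.12, 0, 0, 0], [0, 0, -0.16, 0, 0, 0], [0, 0, -0.16, 0, 0, 0], [0, -0.12, -0.12, 0, 0, 0], [0, -0.16, 0, 0, 0, 0]]' | python3 nudge.py; python3 - <<'E'
from go import *
c=(slice(125,215),slice(200,320)); im=cam.grab_frame("top")
cv2.imwrite("pics/top3.png",cv2.resize(im[c][:,:,::-1],None,fx=6,fy=6,interpolation=cv2.INTER_CUBIC))
c=(slice(140,290),slice(190,350)); im=cam.grab_frame("scene")
cv2.imwrite("pics/scene3.png",cv2.resize(im[c][:,:,::-1],None,fx=4,fy=4,interpolation=cv2.INTER_CUBIC))
E
```

```text
t: 9.33
eef_pos: [0.4981, 0.0998, 0.0991]
tool_rot: [-2.345, -2.088, 0.004]
ft_force: [-0.3, -0.0, -0.5]
opening: 0.0602
finger_force: 0.0
t: 9.83
eef_pos: [0.4355, 0.1082, 0.2655]
tool_rot: [2.343, 2.082, 0.015]
ft_force: [1.5, 0.2, 0.5]
opening: 0.0603
finger_force: 0.0
```

View pics/top3.png

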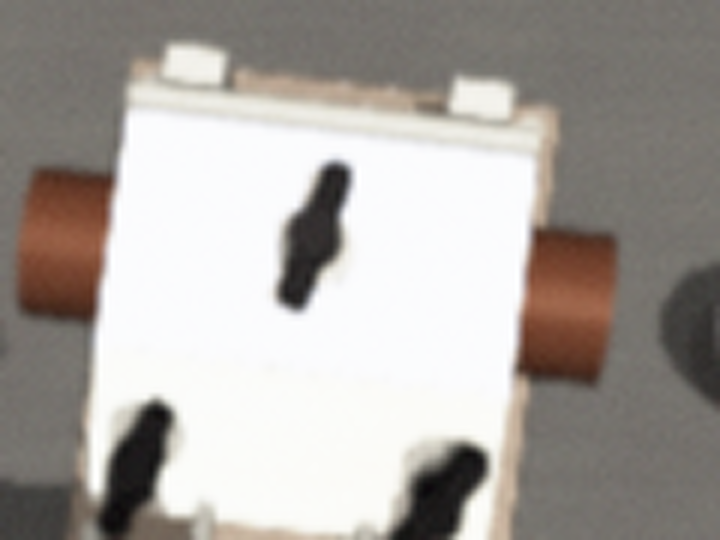

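View pics/scene3.png

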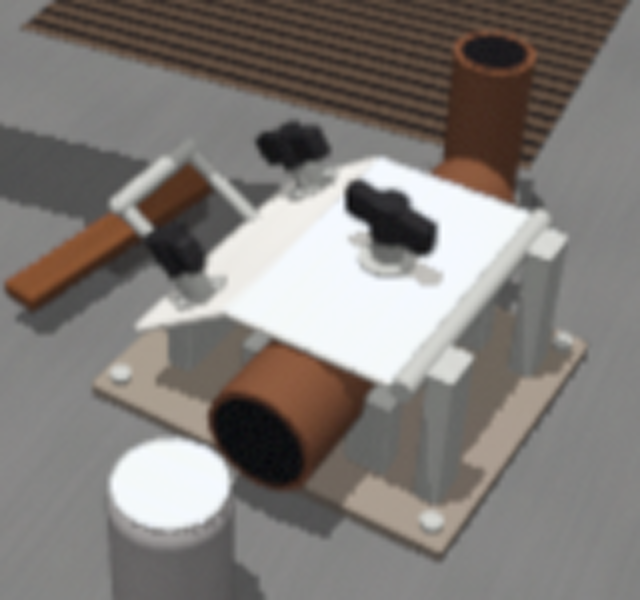

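Both views agree. The bars now lie nearly square to the hinge, a little clockwise of it: the top bar runs (295,300)–(335,165), and the left and right bars lean a bit more. That puts the loose end near square, so I'd expect the end stop near parallel to the hinge. I'll turn clockwise and let the felt torque decide.

```bash
cat > run2.py <<'E'
from go import *
mt,ms=cam.camera_model("top"),cam.camera_model("scene")
f=lambda p:(np.array(p)+.5)/6-.5+[200,125]
fs=lambda p:(np.array(p)+.5)/4-.5+[190,140]
def onplane(px,z): return least_squares(lambda p:proj(mt,[p[0],p[1],z])[0]-px,[.5,.1]).x
a,b=onplane(f((335,167)),.163),onplane(f((293,298)),.163); d=a-b
print('top ends',a,b,'mid',(a+b)/2,'len',np.hypot(*d)," delta from square (cw+)",X[2]-np.arctan2(d[1],d[0]))
for k in('top','left','right'): # joint fit of the angle from both ends
    o,Rb=bolt(X,0,k,1.5,X[7]); print(k,'centre top px',(proj(mt,o)[0]-[200,125]+.5)*6-.5,'scene px',(proj(ms,o)[0]-[190,140]+.5)*4-.5)
for k,ends in {'left':((155,410),(112,525))}.items():
    o,Rb=bolt(X,0,k,1.5,X[7])
    s=least_squares(lambda q:np.r_[proj(mt,o+(Rb*R.from_euler('z',-q[0])).apply([.03,0,.005]))[0]-f(ends[0]),proj(mt,o-(Rb*R.from_euler('z',-q[0])).apply([.03,0,-.005]))[0]-f(ends[1])],[.1]); print(k,s.x,s.fun)
for dl in(.15,.17,.2): 
    Rt=pose(down,R.from_rotvec([0,0,-dl]).apply(cy)); to(bolt(X,0,'top',1.5,X[7])[0]+[0,0,.06],Rt)
E
python3 run2.py
```

```text
top ends [0.71397166 0.06861713] [0.65295148 0.08745174] mid [0.68346157 0.07803443] len 0.06386082528621645  delta from square (cw+) 0.18320654285607738
top centre top px [313.81067074 233.34441199] scene px [388.49438948 214.17094841]
left centre top px [133.3636102  472.89288819] scene px [287.83014444 143.26726912]
right centre top px [436.32204046 509.72355543] scene px [171.90256639 248.12571362]
left [0.25800428] [-0.67081089  2.81038133  0.15185988  0.53864618]
 now [0.4242 0.1082 0.2593] tool d [2.000e-04 2.626e-01 4.480e-02] rot [-0.006 -0.003 -1.419] d in target axes [-0.2593  0.0398  0.0463] q [ 0.1   0.1  -0.25  1.22  0.    1.79]
 now [0.4242 0.1082 0.2593] tool d [2.000e-04 2.626e-01 4.480e-02] rot [-0.006 -0.003 -1.399] d in target axes [-0.2584  0.0449  0.0463] q [ 0.1   0.1  -0.25  1.22  0.    1.79]
 now [0.4242 0.1082 0.2593] tool d [2.000e-04 2.626e-01 4.480e-02] rot [-0.006 -0.003 -1.369] d in target axes [-0.257   0.0527  0.0463] q [ 0.1   0.1  -0.25  1.22  0.    1.79]
```

In the tool's units: 0.0375 m is 0.15.

```bash
echo '[[0, 0.15, 0, 0, 0, 0], [0, 0.15, 0, 0, 0, 0], [0, 0.15, 0, 0, 0, 0], [0, 0.15, 0, 0, 0, 0], [0, 0.15, 0, 0, 0, 0], [0, 0.15, 0, 0, 0, 0], [0, 0.15, 0, 0, 0, 0]]' | python3 nudge.py 0.05
echo '[[0, 0, 0, 0, 0, -0.0289], [0, 0, 0, 0, 0, -0.0289], [0, 0, 0, 0, 0, -0.0289], [0, 0, 0, 0, 0, -0.0289], [0, 0, 0, 0, 0, -0.0289], [0, 0, 0, 0, 0, -0.0289], [0, 0, 0, 0, 0, -0.0289], [0, 0, 0, 0, 0, -0.0289], [0, 0, 0, 0, 0, -0.0289], [0, 0, 0, 0, 0, -0.0289], [0, 0, 0, 0, 0, -0.0289], [0, 0, 0, 0, 0, -0.0289]]' | python3 nudge.py
echo '[[0, 0, 0, 0, 0, 0]]' | python3 nudge.py
python3 - <<'E'
from go import *
Rt=pose(down,R.from_rotvec([0,0,-.18]).apply(cy)); to(bolt(X,0,'top',1.5,X[7])[0]+[0,0,-.002],Rt)
E
```

```text
t: 10.52
eef_pos: [0.6924, 0.0773, 0.2582]
tool_rot: [-2.346, -2.088, 0.002]
ft_force: [1.3, 0.3, 1.0]
opening: 0.0502
finger_force: 0.0
t: 11.52
eef_pos: [0.6909, 0.0775, 0.2581]
tool_rot: [-0.458, -3.105, 0.001]
ft_force: [0.8, 0.6, -0.4]
opening: 0.0502
finger_force: 0.0
t: 11.6
eef_pos: [0.6909, 0.0776, 0.2582]
tool_rot: [-0.464, -3.105, 0.001]
ft_force: [0.6, 0.6, 0.6]
opening: 0.05
finger_force: 0.0
 now [0.6909 0.0776 0.2582] tool d [ 0.0058 -0.0009  0.1072] rot [-0.001 -0.002 -0.   ] d in target axes [ 0.006  -0.001   0.1072] q [ 0.02  0.66  0.57  1.48 -0.    0.32]
```

In the tool's units: 0.025 m is 0.1, 0.02 m is 0.08.

```bash
echo '[[0.024, -0.004, 0.08, 0, 0, 0], [0, 0, 0.1, 0, 0, 0], [0, 0, 0.1, 0, 0, 0], [0, 0, 0.08, 0, 0, 0], [0, 0, 0.04, 0, 0, 0], [0, 0, 0.028, 0, 0, 0], [0, 0, 0, 0, 0, 0]]' | python3 nudge.py
echo '[[0, 0, 0, 0, 0, 0], [0, 0, 0, 0, 0, 0], [0, 0, 0, 0, 0, 0], [0, 0, 0, 0, 0, 0], [0, 0, 0, 0, 0, 0]]' | python3 nudge.py 0
python3 - <<'E'
from go import *
o=env.get_obs(); print(o["wrist_torque"])
Rt=pose(down,R.from_rotvec([0,0,-.18]).apply(cy)); to(bolt(X,0,'top',1.5,X[7])[0]+[0,0,-.002],Rt)
E
```

```text
t: 12.18
eef_pos: [0.6843, 0.0784, 0.1508]
tool_rot: [-0.469, -3.103, 0.001]
ft_force: [-0.8, 0.8, 0.8]
opening: 0.0497
finger_force: 0.0
t: 12.6
eef_pos: [0.6865, 0.0784, 0.1557]
tool_rot: [0.467, 3.102, 0.0]
ft_force: [-1.5, 0.0, 6.2]
opening: 0.015
finger_force: 100.6
[-0.13459397  0.41532868  0.00378712]
 now [0.6865 0.0784 0.1557] tool d [ 0.0016 -0.0005  0.0046] rot [ 0.001  0.004 -0.002] d in target axes [ 0.0016 -0.0005  0.0047] q [ 0.02  0.65  0.29  1.2  -0.    0.32]
```

Careful with the scale: shifts go in shares of 0.25 m and turns go in shares of 4 rad. That gives: 0.05 rad is 0.0125.

```bash
echo 'from go import *
o=env.get_obs(); n=R.from_rotvec(o["tool_rot"]).apply([0,0,1]); print("torque about tool z",round(float(o["wrist_torque"]@n),3),"q6",o["qpos"][5].round(3),"F",o["ft_force"].round(1), "t",o["t"])'>tq.py
echo '[[0, 0, 0, 0, 0, 0.0125], [0, 0, 0, 0, 0, 0.025], [0, 0, 0, 0, 0, 0.025], [0, 0, 0, 0, 0, 0.025], [0, 0, 0, 0, 0, 0.025]]' | python3 nudge.py; python3 tq.py
echo '[[0, 0, 0, 0, 0, 0.025], [0, 0, 0, 0, 0, 0.025], [0, 0, 0, 0, 0, 0.025], [0, 0, 0, 0, 0, 0.025], [0, 0, 0, 0, 0, 0.025]]' | python3 nudge.py; python3 tq.py
```

```text
t: 13.02
eef_pos: [0.6861, 0.0778, 0.1556]
tool_rot: [1.154, 2.918, -0.0]
ft_force: [-2.9, -1.5, 6.9]
opening: 0.0151
finger_force: 100.8
torque about tool z -0.163 q6 0.775 F [-2.9 -1.5  6.9] t 13.0167
t: 13.43
eef_pos: [0.6855, 0.0774, 0.1556]
tool_rot: [1.841, 2.542, -0.001]
ft_force: [-4.1, -3.0, 9.1]
opening: 0.015
finger_force: 100.9
torque about tool z -0.173 q6 1.275 F [-4.1 -3.   9.1] t 13.4333
```

It turns with about 0.16 N m, as stated. I'll go on to the stop.

In the tool's units: 0.08 rad is 0.02.

```bash

echo '[[0, 0, 0, 0, 0, 0.02], [0, 0, 0, 0, 0, 0.02], [0, 0, 0, 0, 0, 0.02], [0, 0, 0, 0, 0, 0]]' | python3 nudge.py>/dev/null; python3 tq.py
echo '[[0, 0, 0, 0, 0, 0.0125], [0, 0, 0, 0, 0, 0.0125], [0, 0, 0, 0, 0, 0]]' | python3 nudge.py; python3 tq.py
```

```text
torque about tool z 0.099 q6 1.514 F [-4.7 -2.3  9. ] t 13.7667
t: 14.02
eef_pos: [0.685, 0.0774, 0.1556]
tool_rot: [2.242, 2.197, -0.001]
ft_force: [-6.1, -3.4, 9.4]
opening: 0.015
finger_force: 101.1
torque about tool z 0.106 q6 1.612 F [-6.1 -3.4  9.4] t 14.0167
```

In the tool's units: 0.04 rad is 0.01.

```bash

echo '[[0, 0, 0, 0, 0, 0.01], [0, 0, 0, 0, 0, 0.01]]' | python3 nudge.py>/dev/null; python3 tq.py
echo '[[0, 0, 0, 0, 0, 0.01], [0, 0, 0, 0, 0, 0.01]]' | python3 nudge.py>/dev/null; python3 tq.py
```

```text
torque about tool z -1.768 q6 1.689 F [-5.7 -3.7  8.5] t 14.1833
torque about tool z -1.298 q6 1.768 F [-6.1 -3.9 10.3] t 14.35
```

Hard stop reached: torque jumped to 1.8 N m at 1.35 rad of turn, and with the start near 0.15 that agrees with 1.5. I'll release and lift.

In the tool's units: -0.04 m is -0.16, -0.035 m is -0.14.

```bash

echo '[[0, 0, 0, 0, 0, 0], [0, 0, 0, 0, 0, 0], [0, 0, 0, 0, 0, 0], [0, 0, 0, 0, 0, 0]]' | python3 nudge.py 0.05
echo '[[0, 0, -0.06, 0, 0, 0], [0, 0, -0.12, 0, 0, 0], [0, 0, -0.14, 0, 0, 0], [0, -0.12, -0.1, 0, 0, 0], [0, -0.16, 0, 0, 0, 0], [0, -0.16, 0, 0, 0, 0], [0, -0.16, 0, 0, 0, 0], [0, -0.14, 0, 0, 0, 0], [0, 0, 0, 0, 0, 0]]' | python3 nudge.py
cat > pre.py <<'E'
import sys
from go import *
k,dl,back=sys.argv[1],float(sys.argv[2]),float(sys.argv[3])
o,Rb=bolt(X,0,k,1.5,X[7]); n=Rb.apply([0,0,1])
Rt=pose(-n,(Rb*R.from_euler('z',-dl)).apply([0,1,0])); to(o+n*(back-.002),Rt,k)
E
python3 pre.py left .23 .08; python3 pre.py right .4 .08
```

```text
t: 14.68
eef_pos: [0.6855, 0.0784, 0.1528]
tool_rot: [2.41, 2.015, 0.0]
ft_force: [0.0, 0.3, 0.6]
opening: 0.0499
finger_force: 0.0
t: 15.43
eef_pos: [0.4945, 0.1119, 0.2562]
tool_rot: [-2.403, -2.014, 0.012]
ft_force: [-1.0, 0.9, 0.2]
opening: 0.0502
finger_force: 0.0
left now [0.4945 0.1119 0.2562] tool d [0.0626 0.0271 0.0712] rot [-0.539 -0.4   -1.352] d in target axes [0.0297 0.0555 0.0759] q [ 0.1   0.24 -0.08  1.25  0.    1.84]
right now [0.4945 0.1119 0.2562] tool d [-0.0812  0.0356  0.0714] rot [-0.561 -0.347 -1.188] d in target axes [-0.0174 -0.083   0.0759] q [ 0.1   0.24 -0.08  1.25  0.    1.84]
```

In the tool's units: -0.0966 rad is -0.0242.

```bash

echo '[[0, 0, 0, -0.0096, -0.0072, -0.0242], [0, 0, 0, -0.0096, -0.0072, -0.0242], [0, 0, 0, -0.0096, -0.0072, -0.0242], [0, 0, 0, -0.0096, -0.0072, -0.0242], [0, 0, 0, -0.0096, -0.0072, -0.0242], [0, 0, 0, -0.0096, -0.0072, -0.0242], [0, 0, 0, -0.0096, -0.0072, -0.0242]]' | python3 nudge.py
echo '[[0, 0, 0, -0.0096, -0.0072, -0.0242], [0, 0, 0, -0.0096, -0.0072, -0.0242], [0, 0, 0, -0.0096, -0.0072, -0.0242], [0, 0, 0, -0.0096, -0.0072, -0.0242], [0, 0, 0, -0.0096, -0.0072, -0.0242], [0, 0, 0, -0.0096, -0.0072, -0.0242], [0, 0, 0, -0.0096, -0.0072, -0.0242], [0, 0, 0, 0, 0, 0]]' | python3 nudge.py
python3 pre.py left .23 .08
```

```text
t: 16.02
eef_pos: [0.5035, 0.1113, 0.2578]
tool_rot: [1.422, 2.424, 0.027]
ft_force: [-1.2, 0.1, 0.9]
opening: 0.0498
finger_force: 0.0
t: 16.68
eef_pos: [0.5011, 0.1104, 0.2558]
tool_rot: [0.435, 2.487, 0.045]
ft_force: [0.6, 0.2, -0.6]
opening: 0.0498
finger_force: 0.0
left now [0.5011 0.1104 0.2558] tool d [0.0356 0.0548 0.0715] rot [ 0.001  0.008 -0.   ] d in target axes [0.035  0.0549 0.0717] q [ 0.2  -0.18 -0.74  0.42 -0.18  0.49]
```

In the tool's units: 0.03 m is 0.12, 0.0183 m is 0.0732, 0.008 rad is 0.002.

```bash

echo '[[0.0468, 0.0732, 0.04, 0, 0, 0], [0.0468, 0.0732, 0.12, 0, 0.002, 0], [0.0468, 0.0732, 0.12, 0, 0, 0], [0, 0, 0, 0, 0, 0], [0, 0, 0, 0, 0, 0]]' | python3 nudge.py
python3 pre.py left .23 0
```

```text
t: 17.1
eef_pos: [0.5323, 0.1699, 0.1852]
tool_rot: [0.439, 2.498, 0.045]
ft_force: [-0.2, 0.1, 0.6]
opening: 0.0498
finger_force: 0.0
left now [0.5323 0.1699 0.1852] tool d [ 0.0003 -0.0013  0.08  ] rot [-0.001 -0.004 -0.001] d in target axes [ 0.0006 -0.0014  0.08  ] q [ 0.32  0.01 -0.75  0.24 -0.25  0.6 ]
```

In the tool's units: 0.02 m is 0.08, 0.015 m is 0.06.

```bash

echo '[[0, -0.0052, 0.08, 0, 0, 0], [0, 0, 0.08, 0, 0, 0], [0, 0, 0.06, 0, 0, 0], [0, 0, 0.06, 0, 0, 0], [0, 0, 0.04, 0, 0, 0], [0, 0, 0, 0, 0, 0]]' | python3 nudge.py
echo '[[0, 0, 0, 0, 0, 0], [0, 0, 0, 0, 0, 0], [0, 0, 0, 0, 0, 0], [0, 0, 0, 0, 0, 0], [0, 0, 0, 0, 0, 0]]' | python3 nudge.py 0
python3 pre.py left .23 0; python3 tq.py
```

```text
t: 17.6
eef_pos: [0.5791, 0.1624, 0.1223]
tool_rot: [0.44, 2.492, 0.047]
ft_force: [0.3, 0.0, 0.4]
opening: 0.0499
finger_force: 0.0
t: 18.02
eef_pos: [0.5785, 0.1632, 0.1239]
tool_rot: [0.437, 2.491, 0.049]
ft_force: [-4.8, -1.3, 6.2]
opening: 0.0165
finger_force: 58.5
left now [0.5785 0.1632 0.1239] tool d [ 0.004  -0.0009  0.0031] rot [ 0.002  0.003 -0.002] d in target axes [ 0.004  -0.0009  0.0031] q [ 0.28  0.18 -0.78  0.04 -0.22  0.56]
torque about tool z 0.024 q6 0.559 F [-4.8 -1.3  6.2] t 18.0167
```

In the tool's units: 0.003 m is 0.012, 0.001 m is 0.004.

```bash

echo '[[0, 0, 0, 0, 0, 0], [0, 0, 0, 0, 0, 0], [0.012, -0.002, 0.004, 0, 0, 0], [0, 0, 0, 0, 0, 0]]' | python3 nudge.py 0.035
python3 pre.py left .23 0
echo '[[0, 0, 0, 0, 0, 0], [0, 0, 0, 0, 0, 0], [0, 0, 0, 0, 0, 0], [0, 0, 0, 0, 0, 0], [0, 0, 0, 0, 0, 0]]' | python3 nudge.py 0
python3 pre.py left .23 0; python3 tq.py
```

```text
t: 18.35
eef_pos: [0.5757, 0.1637, 0.1192]
tool_rot: [0.437, 2.494, 0.048]
ft_force: [0.3, 0.1, -0.6]
opening: 0.0351
finger_force: 0.0
left now [0.5757 0.1637 0.1192] tool d [-0.0009  0.0001  0.0009] rot [ 0.002  0.    -0.001] d in target axes [-0.0009  0.0001  0.0009] q [ 0.28  0.18 -0.78  0.03 -0.22  0.56]
t: 18.77
eef_pos: [0.576, 0.1645, 0.1198]
tool_rot: [0.436, 2.494, 0.05]
ft_force: [-3.9, 3.1, 3.3]
opening: 0.0174
finger_force: 58.5
left now [0.576  0.1645 0.1198] tool d [-0.0006 -0.0008  0.0012] rot [ 0.004 -0.    -0.001] d in target axes [-0.0006 -0.0008  0.0012] q [ 0.28  0.18 -0.78  0.03 -0.22  0.56]
torque about tool z 0.014 q6 0.56 F [-3.9  3.1  3.3] t 18.7667
```

In the tool's units: 0.1 rad is 0.025.

```bash

echo '[[0, 0, 0, 0, 0, 0.0125], [0, 0, 0, 0, 0, 0.025], [0, 0, 0, 0, 0, 0.025], [0, 0, 0, 0, 0, 0.025], [0, 0, 0, 0, 0, 0.025]]' | python3 nudge.py; python3 tq.py
echo '[[0, 0, 0, 0, 0, 0.025], [0, 0, 0, 0, 0, 0.025], [0, 0, 0, 0, 0, 0.025], [0, 0, 0, 0, 0, 0.025], [0, 0, 0, 0, 0, 0.025]]' | python3 nudge.py; python3 tq.py
echo '[[0, 0, 0, 0, 0, 0.02], [0, 0, 0, 0, 0, 0.0125]]' | python3 nudge.py; python3 tq.py
```

```text
t: 19.18
eef_pos: [0.5762, 0.1648, 0.1199]
tool_rot: [0.992, 2.346, 0.231]
ft_force: [-2.9, 3.9, 2.2]
opening: 0.0174
finger_force: 58.5
torque about tool z -0.172 q6 1.015 F [-2.9  3.9  2.2] t 19.1833
t: 19.6
eef_pos: [0.5765, 0.1651, 0.1201]
tool_rot: [1.565, 2.059, 0.422]
ft_force: [-3.1, 5.1, 2.3]
opening: 0.0179
finger_force: 58.5
torque about tool z -0.147 q6 1.515 F [-3.1  5.1  2.3] t 19.6
t: 19.77
eef_pos: [0.5766, 0.1651, 0.1202]
tool_rot: [1.703, 1.964, 0.469]
ft_force: [-2.5, 5.2, 2.7]
opening: 0.017
finger_force: 58.5
torque about tool z -0.131 q6 1.643 F [-2.5  5.2  2.7] t 19.7667
```

In the tool's units: 0.05 rad is 0.0125.

```bash

for i in 1; do echo '[[0, 0, 0, 0, 0, 0.0125], [0, 0, 0, 0, 0, 0.0125], [0, 0, 0, 0, 0, 0.0125]]' | python3 nudge.py >/dev/null; done; python3 tq.py
echo '[[0, 0, 0, 0, 0, 0.01], [0, 0, 0, 0, 0, 0.01]]' | python3 nudge.py >/dev/null; python3 tq.py
echo '[[0, 0, 0, 0, 0, 0.01], [0, 0, 0, 0, 0, 0.01]]' | python3 nudge.py; python3 tq.py
```

```text
torque about tool z -0.239 q6 1.792 F [-2.1  4.9  3. ] t 20.0167
torque about tool z -0.922 q6 1.87 F [-1.9  4.5  2.4] t 20.1833
t: 20.35
eef_pos: [0.5767, 0.1642, 0.1202]
tool_rot: [2.014, 1.704, 0.573]
ft_force: [-0.7, 2.3, 2.5]
opening: 0.0175
finger_force: 60.2
torque about tool z -0.79 q6 1.95 F [-0.7  2.3  2.5] t 20.35
```

Left stop felt (0.9 N m at about 1.28 rad). Release and back out along the axis.

In the tool's units: -0.04 m is -0.16, -0.03 m is -0.12.

```bash

echo '[[0, 0, 0, 0, 0, 0], [0, 0, 0, 0, 0, 0], [0, 0, 0, 0, 0, 0]]' | python3 nudge.py 0.036
echo '[[0, 0, -0.06, 0, 0, 0], [0, 0, -0.12, 0, 0, 0], [0, 0, -0.16, 0, 0, 0], [0, 0, -0.08, 0, 0, 0], [0, 0, 0, 0, 0, 0]]' | python3 nudge.py
python3 pre.py right .4 .09;python3 pre.py right .35 .09
```

```text
t: 20.6
eef_pos: [0.5764, 0.1634, 0.1197]
tool_rot: [2.014, 1.704, 0.57]
ft_force: [-0.3, -0.8, -0.7]
opening: 0.0359
finger_force: 0.0
t: 21.02
eef_pos: [0.5171, 0.1714, 0.2104]
tool_rot: [2.011, 1.702, 0.579]
ft_force: [0.4, 0.9, 0.3]
opening: 0.0362
finger_force: 0.0
right now [0.5171 0.1714 0.2104] tool d [-0.145   0.0043  0.0188] rot [ 0.009  0.    -1.222] d in target axes [-0.0537 -0.1346  0.0194] q [ 0.34 -0.05 -0.75  0.3  -0.25  2.  ]
right now [0.5171 0.1714 0.2104] tool d [-0.145   0.0043  0.0188] rot [ 0.009  0.    -1.272] d in target axes [-0.0469 -0.1371  0.0194] q [ 0.34 -0.05 -0.75  0.3  -0.25  2.  ]
```

```bash

echo '[[-0.144, 0.004, 0, 0, 0, 0], [-0.144, 0.004, 0, 0, 0, 0], [-0.144, 0.004, 0, 0, 0, 0], [-0.148, 0.004, 0, 0, 0, 0]]' | python3 nudge.py 0.05
echo '[[0, 0, 0, 0, 0, -0.03], [0, 0, 0, 0, 0, -0.03], [0, 0, 0, 0, 0, -0.03], [0, 0, 0, 0, 0, -0.03], [0, 0, 0, 0, 0, -0.03], [0, 0, 0, 0, 0, -0.03], [0, 0, 0, 0, 0, -0.03], [0, 0, 0, 0, 0, -0.03], [0, 0, 0, 0, 0, -0.03], [0, 0, 0, 0, 0, -0.03], [0, 0, 0, 0, 0, 0], [0, 0, 0, 0, 0, 0]]' | python3 nudge.py
python3 pre.py right .42 0
```

```text
t: 21.35
eef_pos: [0.4966, 0.0257, 0.2029]
tool_rot: [2.013, 1.706, 0.571]
ft_force: [1.2, -0.9, -0.3]
opening: 0.0499
finger_force: 0.0
t: 22.35
eef_pos: [0.4969, 0.0265, 0.2028]
tool_rot: [0.677, 2.444, 0.124]
ft_force: [-0.4, 0.3, -0.0]
opening: 0.0497
finger_force: 0.0
right now [0.4969 0.0265 0.2028] tool d [-0.0033  0.0028  0.1051] rot [ 0.001 -0.    -0.005] d in target axes [-0.0032  0.0029  0.1051] q [-0.05 -0.19 -0.89  0.26 -0.03  0.48]
```

In the tool's units: 0.025 m is 0.1, 0.02 m is 0.08.

```bash

echo '[[-0.012, 0.012, 0.08, 0, 0, 0], [0, 0, 0.1, 0, 0, 0], [0, 0, 0.1, 0, 0, 0], [0, 0, 0.08, 0, 0, 0], [0, 0, 0.06, 0, 0, 0], [0, 0, 0, 0, 0, 0], [0, 0, 0, 0, 0, 0], [0, 0, 0, 0, 0, 0]]' | python3 nudge.py
python3 pre.py right .42 0
```

```text
t: 23.02
eef_pos: [0.5601, 0.021, 0.1202]
tool_rot: [0.674, 2.444, 0.124]
ft_force: [0.2, 0.0, 0.4]
opening: 0.0503
finger_force: 0.0
right now [0.5601 0.021  0.1202] tool d [ 0.0002 -0.0007  0.001 ] rot [ 0.002  0.    -0.003] d in target axes [ 0.0002 -0.0007  0.001 ] q [-0.06  0.08 -0.91 -0.03 -0.03  0.47]
```

In the tool's units: 0.1 rad is 0.025.

```bash

echo '[[0, 0, 0, 0, 0, 0], [0, 0, 0, 0, 0, 0], [0, 0, 0, 0, 0, 0], [0, 0, 0, 0, 0, 0], [0, 0, 0, 0, 0, 0]]' | python3 nudge.py 0
python3 pre.py right .42 0; python3 tq.py
echo '[[0, 0, 0, 0, 0, 0.0125], [0, 0, 0, 0, 0, 0.025], [0, 0, 0, 0, 0, 0.025], [0, 0, 0, 0, 0, 0.025], [0, 0, 0, 0, 0, 0.025]]' | python3 nudge.py; python3 tq.py
```

```text
t: 23.43
eef_pos: [0.5604, 0.0207, 0.1213]
tool_rot: [0.673, 2.442, 0.123]
ft_force: [-6.6, -0.5, 7.7]
opening: 0.0176
finger_force: 58.4
right now [0.5604 0.0207 0.1213] tool d [ 0.0012 -0.0009  0.0018] rot [ 0.002  0.003 -0.002] d in target axes [ 0.0012 -0.0009  0.0018] q [-0.06  0.08 -0.91 -0.03 -0.03  0.47]
torque about tool z -0.003 q6 0.468 F [-6.6 -0.5  7.7] t 23.4333
t: 23.85
eef_pos: [0.56, 0.0203, 0.121]
tool_rot: [1.217, 2.248, 0.3]
ft_force: [-7.2, -2.1, 8.3]
opening: 0.0177
finger_force: 58.5
torque about tool z -0.137 q6 0.923 F [-7.2 -2.1  8.3] t 23.85
```

In the tool's units: 0.1 rad is 0.025.

```bash

echo '[[0, 0, 0, 0, 0, 0.025], [0, 0, 0, 0, 0, 0.025], [0, 0, 0, 0, 0, 0.025], [0, 0, 0, 0, 0, 0.025], [0, 0, 0, 0, 0, 0.0125]]' | python3 nudge.py>/dev/null; python3 tq.py
echo '[[0, 0, 0, 0, 0, 0.0125], [0, 0, 0, 0, 0, 0.0125], [0, 0, 0, 0, 0, 0.0125]]' | python3 nudge.py>/dev/null; python3 tq.py
echo '[[0, 0, 0, 0, 0, 0.01], [0, 0, 0, 0, 0, 0.01]]' | python3 nudge.py>/dev/null; python3 tq.py
```

```text
torque about tool z -0.143 q6 1.372 F [-8.8 -3.   8.3] t 24.2667
torque about tool z -0.327 q6 1.52 F [-9.  -2.8  9.2] t 24.5167
torque about tool z -0.951 q6 1.598 F [-8.9 -2.4  8.2] t 24.6833
```

In the tool's units: 0.04 rad is 0.01.

```bash

echo '[[0, 0, 0, 0, 0, 0.01], [0, 0, 0, 0, 0, 0.01]]' | python3 nudge.py>/dev/null; python3 tq.py
echo '[[0, 0, 0, 0, 0, 0], [0, 0, 0, 0, 0, 0], [0, 0, 0, 0, 0, 0]]' | python3 nudge.py 0.036
echo '[[0, 0, -0.06, 0, 0, 0], [0, 0, -0.12, 0, 0, 0], [0, 0, -0.16, 0, 0, 0], [0, 0, -0.16, 0, 0, 0], [0, 0, -0.12, 0, 0, 0], [0, 0, 0, 0, 0, 0]]' | python3 nudge.py
python3 - <<'E'
from go import *
a=cam.grab_frame("scene")[140:290,190:350]; b=cam.grab_frame("top")[120:240,195:325]
r=lambda i,s:cv2.resize(i[:,:,::-1],(int(i.shape[1]*s),int(i.shape[0]*s)),interpolation=cv2.INTER_CUBIC)
a=r(a,2.4);b=r(b,3); cv2.imwrite("pics/fin.png",np.hstack([a[:360],b[:360]]))
E
```

```text
torque about tool z -1.164 q6 1.678 F [-6.9 -1.2  6.9] t 24.85
t: 25.1
eef_pos: [0.5607, 0.021, 0.1205]
tool_rot: [2.023, 1.695, 0.575]
ft_force: [-0.2, 0.2, 0.8]
opening: 0.0361
finger_force: 0.0
t: 25.6
eef_pos: [0.4728, 0.0314, 0.2535]
tool_rot: [2.017, 1.691, 0.583]
ft_force: [1.2, -0.4, 0.4]
opening: 0.0357
finger_force: 0.0
```

View pics/fin.png

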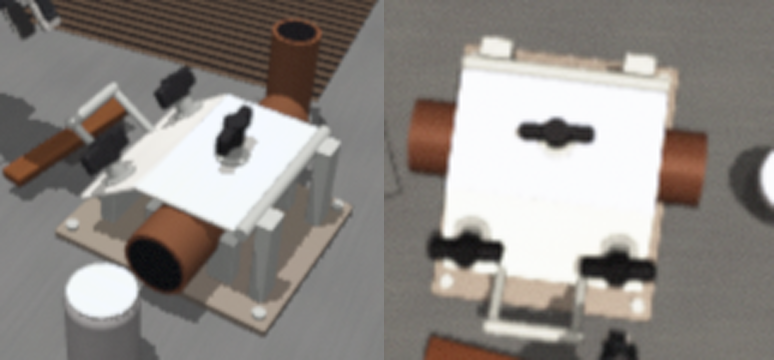

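The picture shows the cover flat and all three bars at the same angle: top (555,132), left (465,248), right (617,268), 86° from square. That is the 1.5 rad stop felt on each. The stub, tin and brush look unmoved.

```bash
python3 -c "
from bench import env, cam
print(env.close_job())"
```

```text
the job is handed in; nothing more can be done
None
```

The cover is down on its stop and all three bolts are turned clockwise to hard stops felt as a torque rise, top first, then left, then right; the job is handed in at about 26 s. The T-bars ended nearly parallel to the hinge rather than square to it as the notes say, so I went by the felt stop and the 1.5 rad of travel.

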